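# Snug the adjustable wrench and tighten the shelf-foot nut

### The job

The adjustable wrench on the shelf foot sits too loose on its nut: roll its worm until the jaws just fit the nut, then use the wrench to tighten the nut clockwise (seen from above) by about 45 degrees and leave the wrench there. Do not knock over or shove the green glass bottle.

Things in the scene. Friction and masses are not known exactly. Their poses are not given: they have to be found in the camera images.
- wrench: Steel adjustable wrench, 260 mm long, jaws round the hex nut on the aluminium shelf foot; a loose spanner elsewhere is not it. Swings about the stud (3 N at the handle, stays put), cannot lift off. Origin: stud axis within 4.5 mm, 40 mm above table. x: handle to nut, z up, y: moving to fixed jaw. Handle bar 24 wide, 14 high, at x -78 to -208 mm, 33 to 47 above table. Stud top 59 above table.
- worm_crown (a point): Top of the worm, a dark knurled roller 21 mm in diameter, 24 long, axis along wrench y; 54.5 mm above table, 6.5 above the wrench, 47 from the stud. Press with closed fingertips (10 to 20 N) and stroke along wrench +x (handle to nut): it rolls (5 to 6 N) and closes the jaws 0.28 mm per mm; back opens. Stays where left, stalls on the nut. Two to four 20 mm strokes. Axes as the wrench's.
- jaw (a joint): Travel of the moving jaw along the wrench's y, in m, growing as the jaws close: the opening is 0.038 minus this. The nut is 30 mm across flats (34.6 mm across corners), so the jaws fit at 0.008. Moved only by rolling the worm.
- nut (a joint): Angle in rad by which the hex nut (30 mm across flats, 20 mm high, 29 to 49 mm above the table) is turned, 0 at the start with two flats parallel to the jaws, growing clockwise seen from above. While the jaws are too wide the wrench slips round it.
- bottle: Green glass bottle, closed, 64 mm diameter, 200 mm high, standing on the table off to the robot's right; origin at the centre of its underside, z up. A bystander to be left standing.

How it is judged:
On the way, in this order (a step that is already met when the one before it is completed fails the run):
1. the jaws have been closed onto the nut (within 1.5 mm of its 30 mm) with the nut not yet turned (value of joint jaw above 0.0065 m and value of joint nut below 0.3 rad), for 0.2 s.
2. the nut has been turned clockwise by at least 31 degrees (value of joint nut above 0.55 rad), for 0.2 s.
At the end, for the whole second after the job is handed in: The nut is turned 31 to 60 degrees clockwise from its start and at rest, the wrench's jaws still fit it within 2 mm, and the green bottle stands upright (value of joint jaw above 0.006 m and value of joint nut between 0.55 and 1.05 rad and velocity of joint nut below 0.05 rad/s and angle between bottle's own z axis and vertical below 0.1 rad); the robot touches nothing.
It fails at once if the green bottle is knocked over or shoved more than 30 mm (angle between bottle's own z axis and vertical above 0.35 rad or distance of bottle from where it was at the start of the episode above 0.03 m).
It also fails if it takes over 51 s, if anything falls off the work surface, if the arm or the gripper's body presses on something with over 40 N, if the wrist force passes 120 N, or if a joint passes its speed limit or range.

### The arm

A 6-joint arm with a two-finger parallel gripper is mounted at the origin on the work surface. World frame = base frame: x ahead of the robot, y to its left, z up, the work surface at z = 0. Lengths are in m, angles in rad, forces in N, time in s.
With the tool pointing down it reaches from about 0.3 to 0.775 m from the base axis. Payload 14.6 kg.
Tool frame: the origin (TCP) lies at the very end of the fingers, on their centre line; the grasp point (between the pads) lies 19 mm behind it (ctrl.grasp_offset is the distance from the TCP to the grasp point, in m); z points along the fingers, y is the line along which they close (so a half turn about z gives the same grasp; the last joint's range is limited). The gripper opens to 94 mm and grips with 3 to 60 N. Pads are 16 mm wide; open, the fingers measure 119 mm over their backs; the gripper's body (75 mm by 177 mm) begins 78 mm behind the grasp point.
Start: joints at [1.268, 0.3, 1.521, -0, 1.321, -0.067], TCP at [0.128, 0.535, 0.205] pointing down, gripper open.
Joint ranges: [-3.03, 3.03], [-0.79, 2.21], [0.23, 2.52], [-1.04, 4.18], [0, 3.07], [-2.55, 2.55]. Speed limits (rad/s): [2.22, 2.22, 2.57, 3.14, 3.14, 3.14].

### API

Orientations are given as [roll, pitch, yaw] about the fixed x, y, z axes, in that order (R = Rz(yaw) Ry(pitch) Rx(roll)).
In Python, from station import ctrl gives the robot as it stands.
- The arm moves only by the tool step_arm, never from a script. Its argument "plan" is a list that holds one entry, the list of rows, each a list of 6 numbers: the shift along the tool's x, y, z in units of 30 mm (1.0 is 30 mm), then the turn, a rotation vector about the tool's x, y, z in units of 6 degrees (1.0 is 6 degrees). In form: [[[dx, dy, dz, wx, wy, wz], ...]]. A call has 1 to 8 rows; each row is the pose to reach, as a shift and turn from the pose commanded when the call began, along the tool's axes at that moment; what a row does not reach only later rows make up. A row lasts 1/12 s, in which the tool goes at most 41.7 mm and 7.16 degrees, less where a joint would pass 70% of its speed; a pose out of reach is approached as far as the arm can. A call with a gripper value outside its range is refused whole. "grip" is the opening, from 0 (shut) to 1 (fully open), set as the call begins (left out, the last holds). The fingers move at their own pace and stop on an object; "squeeze" is the grip in N (left out, the last holds). Time passes only in rows, so rows that repeat a pose let the fingers close. It gives the time, the measured TCP pose, the force, the opening and the grip force at its end, in the units of the state.
- ctrl.get_obs(): the state, without advancing time (a new reading comes with each control period).
- ctrl.camera(name): name is "scene" or "side" or "wrist"; returns the picture (480x640x3 uint8, red, green, blue); there is no depth.
- ctrl.camera_model(name): a dict with "intrinsics" (3x3 intrinsics, pixels), "R" (3x3) and "t" (3): a world point X has camera coordinates R X + t; the wrist camera has in their place "tool_from_camera" (4x4, takes a point from camera to tool coordinates, whose origin is the TCP and whose axes are the flange's). Camera axes: x right, y down, z forward; pixel columns grow to the right and rows downward; lengths in m; the calibration is good to about 2 mm. A picture is of the moment at which its call begins: read the wrist's pose just before it. camera_model takes no time and is no camera call.
- ctrl.hand_in(): hands the job in; it is judged then, once.
Trained networks look in the newest picture that a camera, given by its name, has taken for a name from the list of things; names that differ only in an ending like _2 or _b are one class to them, and where a whole thing is asked for, a point or a joint stands for the part that bears it (a point fixed in the world has none). Each returns a list of dicts, best first, with "confidence" (0 to 1); they miss things now and then, are a little off and sometimes report something else, mostly with a low value. They report only what shows in the picture. A call takes as long as a camera call.
- ctrl.masks_of(query, camera): "pixels" (480x640 bool, what is visible of it) and "at" ([column, row] in pixels, amid what is visible of it).
- ctrl.place_of(query, camera): "at" ([column, row] in pixels: a listed point, or the origin of a listed thing).
The state is a dict: "time_s": time; "qpos": joint angles; "joint_vel": joint speeds; "tau": joint torques, N m; "ee_pos": TCP position; "eef_rot": TCP orientation; "force": force on the tool from outside, world axes, zero at the start; "moment": the same for the moment, N m; "grip_width": finger opening in m; "grip_force": force on a finger pad.
Only numpy, scipy, OpenCV 4.12 (cv2) and the standard library are available. Lean on these libraries where they do the work, as an engineer would, in place of code of your own. Each camera call takes 0.05 s, during which the arm holds its last target. There are 200 camera calls.

## Working session

There is one attempt and no reset: what is moved stays moved. The work goes in short steps, Python scripts to look and compute and a tool call to move; the robot and the scene stay as the last step left them, time stands still between calls to the robot, and variables do not carry over. Pictures are saved under pics/ and viewed, at most 10 in all, crops included, and the job is handed in when it is done.

Besides the shell and the picture viewer there is one more tool, called after "Call:" as name([rows], argument=value, ...), one row to a line, values as JSON. step_arm: Moves the arm, as the interface text tells. Its arguments: {"type":"object","properties":{"plan":{"type":"array","items":{"type":"array","items":{"type":"array","items":{"type":"number"}}}},"grip":{"type":"number"},"squeeze":{"type":"number"}},"required":["plan"]}

```bash
mkdir -p pics
cat > h.py <<'E'
import numpy as np, cv2
from station import ctrl
from scipy.spatial.transform import Rotation as Ro
def ray(cam,uv,obs=None):
    m=ctrl.camera_model(cam);K=np.array(m["intrinsics"])
    d=np.linalg.inv(K)@np.array([uv[0],uv[1],1.])
    if cam=="wrist":
        T=np.array(m["tool_from_camera"]);Rt=Ro.from_euler("xyz",obs["eef_rot"]).as_matrix()
        return Rt@T[:3,3]+np.array(obs["ee_pos"]), Rt@T[:3,:3]@d
    R=np.array(m["R"]);t=np.array(m["t"]);return -R.T@t, R.T@d
def atz(cam,uv,z,obs=None):
    o,d=ray(cam,uv,obs);return o+d*(z-o[2])/d[2]
def save(cam,name):
    im=ctrl.camera(cam);cv2.imwrite("pics/"+name,im[:,:,::-1]);return im
E
python3 - <<'E'
from h import *
o=ctrl.get_obs();print(o["ee_pos"],o["eef_rot"],o["force"])
for c in ["scene","side","wrist"]:
    o=ctrl.get_obs();save(c,c+"0.png")
    for q,z in [("wrench",.04),("worm_crown",.0545),("nut",.04),("bottle",0)]:
        for r in ctrl.place_of(q,c)[:2] if q!="nut" else ctrl.masks_of(q,c)[:2]:
            print(c,q,round(r["confidence"],2),np.round(r["at"],1),np.round(atz(c,r["at"],z,o),4))
E
```

```text
[0.12841788 0.53452861 0.20490847] [-3.14046564e+00 -7.57515199e-05  2.90582046e+00] [-0.38810438  0.12804511  0.35407274]
scene wrench 0.86 [395.9 190.8] [ 0.6196 -0.0315  0.04  ]
scene worm_crown 0.8 [368.4 193.5] [ 0.5911 -0.0735  0.0545]
scene bottle 0.86 [289.9 414.6] [ 0.6857 -0.4278  0.    ]
side wrench 0.86 [270.7 195.9] [ 0.6194 -0.0422  0.04  ]
side worm_crown 0.87 [267.7 202.9] [ 0.5909 -0.075   0.0545]
side nut 0.66 [272.1 197.1] [ 0.6191 -0.0471  0.04  ]
side bottle 0.57 [465.5 313.8] [ 0.6884 -0.4303  0.    ]
```

View pics/scene0.png

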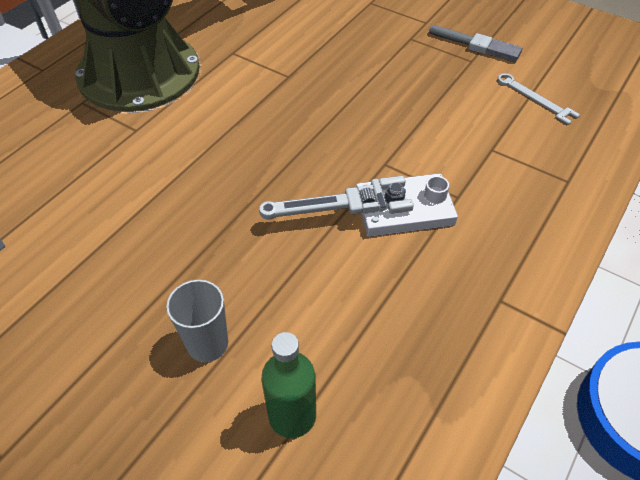

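View pics/side0.png

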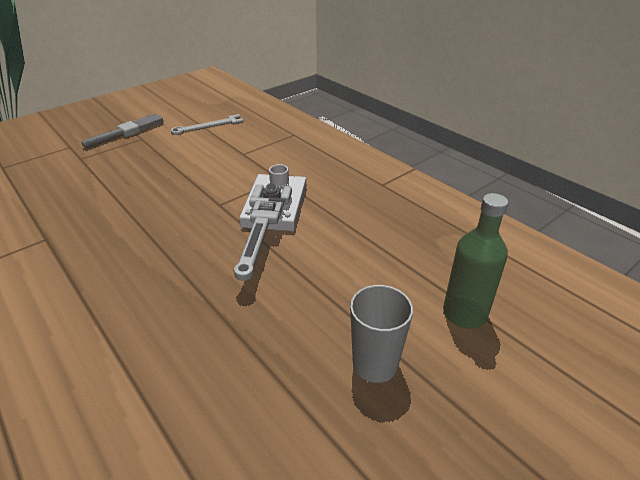

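Scene view: wrench jaws and nut at (395,191), worm at (368,194), handle ring at (268,209), bottle at (290,400) and a cup at (200,320). The networks' points match these, and the worm comes out 47 mm from the stud as stated. I'll move above the worm for a wrist view.

Call:
step_arm([
  [[-19.7,-16.1,0,0,0,4],[-19.7,-16.1,0,0,0,4],[-19.7,-16.1,0,0,0,4],[-19.7,-16.1,0,0,0,4],[-19.7,-16.1,0,0,0,4],[-19.7,-16.1,0,0,0,4],[-19.7,-16.1,0,0,0,4],[-19.7,-16.1,0,0,0,4]],
], grip=0)

```text
time_s: 1.42
ee_pos: [0.3309, 0.2676, 0.2057]
eef_rot: [3.141, 0.0, 2.487]
force: [0.7, 0.2, 0.6]
grip_width: 0.0442
grip_force: 0.0
```

```bash
cat > go.py <<'E'
from h import *
import sys
o=ctrl.get_obs();R=Ro.from_euler("xyz",o["eef_rot"]).as_matrix()
t=np.array([float(a) for a in sys.argv[1:4]]);
print("t",o["time_s"],"pos",np.round(o["ee_pos"],4),"yaw",np.degrees(o["eef_rot"][2]),"F",np.round(o["force"],1))
print("units",np.round(R.T@(t-o["ee_pos"])/.03,2))
if len(sys.argv)>4:
    Rt=Ro.from_euler("xyz",[np.pi,0,np.radians(float(sys.argv[4]))]).as_matrix()
    print("turn",np.round(np.degrees(Ro.from_matrix(R.T@Rt).as_rotvec())/6,2))
E
python3 - <<'E'
from h import *
p=atz("scene",(268,209),.047);q=atz("side",(243,270),.047);print(p,q)
E
python3 go.py .591 -.0743 .2 142
```

```text
[ 0.47196445 -0.18423178  0.047     ] [ 0.46755545 -0.18525608  0.047     ]
t 1.4167 pos [0.3309 0.2676 0.2057] yaw 142.5033319722972 F [0.7 0.2 0.6]
units [-13.82  -3.77   0.19]
turn [0.01 0.   0.08]
```

Call:
step_arm([
  [[-13.8,-3.8,0.2,0,0,1],[-13.8,-3.8,0.2,0,0,1],[-13.8,-3.8,0.2,0,0,1],[-13.8,-3.8,0.2,0,0,1],[-13.8,-3.8,0.2,0,0,1],[-13.8,-3.8,0.2,0,0,1],[-13.8,-3.8,0.2,0,0,1],[-13.8,-3.8,0.2,0,0,1]],
])

```text
time_s: 2.08
ee_pos: [0.5321, 0.0014, 0.2009]
eef_rot: [3.141, 0.0, 2.382]
force: [0.5, 0.4, 0.8]
grip_width: 0.0002
grip_force: 0.0
```

Call:
step_arm([
  [[-3.3,-0.9,0,0,0,0],[-3.3,-0.9,0,0,0,0],[-3.3,-0.9,0,0,0,0],[-3.3,-0.9,0,0,0,0],[-3.3,-0.9,0,0,0,0],[-3.3,-0.9,0,0,0,0]],
])

```text
time_s: 2.58
ee_pos: [0.5841, -0.0836, 0.2007]
eef_rot: [-3.142, -0.0, 2.383]
force: [0.6, 0.8, 0.2]
grip_width: 0.0004
grip_force: 0.0
```

```bash
python3 go.py .591 -.0743 .2 136
python3 - <<'E'
from h import *
c="wrist";o=ctrl.get_obs();save(c,c+"1.png")
for q,z in [("wrench",.04),("worm_crown",.0545)]:
    for r in ctrl.place_of(q,c)[:2]: print(q,r["confidence"],np.round(r["at"],1),np.round(atz(c,r["at"],z,o),4))
E
```

```text
t 2.5833 pos [ 0.5841 -0.0836  0.2007] yaw 136.5077135254216 F [0.6 0.8 0.2]
units [0.05 0.38 0.02]
turn [-0.   -0.    0.08]
worm_crown 0.85 [331.1 222.4] [ 0.5912 -0.0721  0.0545]
```

View pics/wrist1.png

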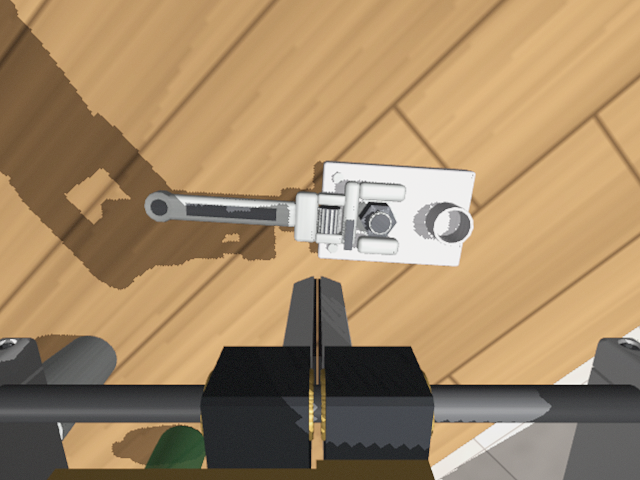

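Wrist view: handle ring at (158,207), worm at (331,221), stud at (379,222). The wrench runs roughly along the image's horizontal.

Run:
```python
from h import *
o=ctrl.get_obs()
s=atz("wrist",(379,222),.059,o);r=atz("wrist",(158,207),.047,o);w=atz("wrist",(331,221.5),.0545,o)
h=atz("wrist",(290,214),.047,o);h2=atz("wrist",(190,209),.047,o)
print(s,r,w,h,h2,np.linalg.norm((s-w)[:2]),np.linalg.norm((s-r)[:2]))
for a,b in [(s,r),(s,w),(h,h2)]: print(np.degrees(np.arctan2(*(a-b)[1::-1])))
```

```text
[ 0.6206833  -0.03889661  0.059     ] [ 0.46950204 -0.18142773  0.047     ] [ 0.59080003 -0.07133173  0.0545    ] [ 0.56015744 -0.0956761   0.047     ] [ 0.4915748  -0.16095261  0.047     ] 0.0441026812447846 0.20777606660493708
43.313067117482895
47.34486936780318
43.58516505940018
```

```bash
python3 go.py .5838 -.0794 .060 133.5
```

```text
t 2.7333 pos [ 0.5842 -0.0832  0.2012] yaw 136.563579917678 F [-0.6  0.7 -0.1]
units [0.1  0.08 4.71]
turn [0.   0.   0.51]
```

Call:
step_arm([
  [[0.1,0.08,4.5,0,0,0.5],[0.1,0.08,4.5,0,0,0.5],[0.1,0.08,4.5,0,0,0.5],[0.1,0.08,4.7,0,0,0.5],[0.1,0.08,4.7,0,0,0.5],[0.1,0.08,4.7,0,0,0.5],[0.1,0.08,4.7,0,0,0.5],[0.1,0.08,4.7,0,0,0.5]],
])

```text
time_s: 3.4
ee_pos: [0.5849, -0.0804, 0.062]
eef_rot: [3.14, 0.003, 2.33]
force: [-0.1, 0.3, 0.1]
grip_width: 0.0009
grip_force: 0.0
```

Call:
step_arm([
  [[0,0,0.1,0,0,0],[0,0,0.15,0,0,0],[0,0,0.2,0,0,0],[0,0,0.2,0,0,0]],
])

```text
time_s: 3.73
ee_pos: [0.5838, -0.0804, 0.0536]
eef_rot: [-3.141, -0.0, 2.33]
force: [0.6, -1.3, -0.1]
grip_width: 0.0007
grip_force: 0.0
```

Call:
step_arm([
  [[0,0.06,-0.1,0,0,0],[0,0.12,-0.1,0,0,0],[0,0.12,0,0,0,0],[0,0.12,0.03,0,0,0],[0,0.12,0.03,0,0,0]],
])

```text
time_s: 4.15
ee_pos: [0.5867, -0.0779, 0.0529]
eef_rot: [3.141, 0.0, 2.33]
force: [1.1, 0.2, 3.9]
grip_width: 0.0005
grip_force: 1.3
```

Call:
step_arm([
  [[0,0,0.03,0,0,0],[0,0,0.06,0,0,0],[0,0,0.06,0,0,0]],
])

```text
time_s: 4.4
ee_pos: [0.5869, -0.0782, 0.0519]
eef_rot: [3.141, 0.001, 2.33]
force: [-1.6, 0.3, 11.9]
grip_width: 0.0003
grip_force: 5.3
```

Call:
step_arm([
  [[0,0.1,0,0,0,0],[0,0.2,0,0,0,0]],
])

```text
time_s: 4.57
ee_pos: [0.591, -0.0746, 0.0522]
eef_rot: [-3.141, 0.001, 2.33]
force: [-5.7, -3.7, 13.4]
grip_width: 0.0003
grip_force: 7.0
```

Call:
step_arm([
  [[0,0.1,0,0,0,0],[0,0.2,0,0,0,0],[0,0.3,0,0,0,0],[0,0.4,0,0,0,0]],
])

```text
time_s: 4.9
ee_pos: [0.5995, -0.0655, 0.0509]
eef_rot: [-3.141, -0.0, 2.33]
force: [0.6, 0.3, -0.3]
grip_width: 0.0007
grip_force: 0.0
```

Call:
step_arm([
  [[0,0,-0.4,0,0,0],[0,-0.3,-0.5,0,0,0],[0,-0.59,-0.4,0,0,0],[0,-0.59,-0.1,0,0,0],[0,-0.59,0,0,0,0],[0,-0.59,0,0,0,0]],
])

```text
time_s: 5.4
ee_pos: [0.5861, -0.0789, 0.0509]
eef_rot: [-3.14, 0.0, 2.329]
force: [-7.2, -6.2, 15.4]
grip_width: 0.0005
grip_force: 9.2
```

Call:
step_arm([
  [[0,0.1,0,0,0,0],[0,0.2,0,0,0,0],[0,0.3,0,0,0,0],[0,0.4,0,0,0,0]],
])

```text
time_s: 5.73
ee_pos: [0.5961, -0.0707, 0.0518]
eef_rot: [3.141, 0.003, 2.329]
force: [-0.6, -2.6, 7.5]
grip_width: 0.0005
grip_force: 2.9
```

Run:
```python
from h import *
o=ctrl.get_obs();save("wrist","wrist2.png")
for r in ctrl.place_of("worm_crown","wrist")[:2]: print(r["confidence"],r["at"],atz("wrist",r["at"],.0545,o))
```

```text
0.67 [306.3, 295.2] [ 0.59230934 -0.07506365  0.0545    ]
```

View pics/wrist2.png

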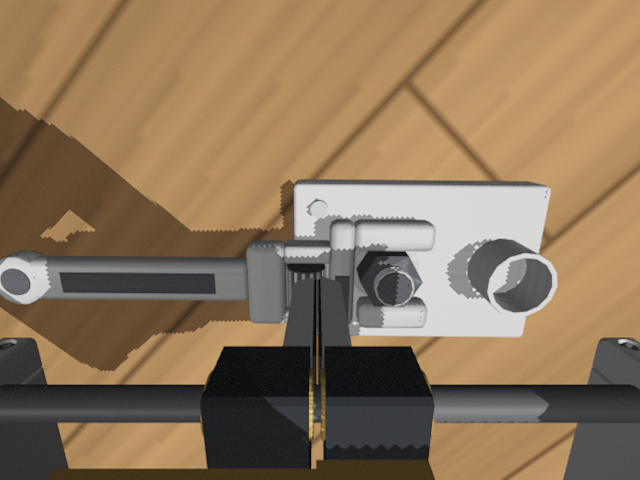

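Wrist view: the tips are on the front of the worm (~(316,285)), the wrench is unmoved, and the jaws have closed considerably around the nut at (390,285). More strokes until it stalls.

Call:
step_arm([
  [[0,0,-0.4,0,0,0],[0,-0.25,-0.5,0,0,0],[0,-0.48,-0.4,0,0,0],[0,-0.48,-0.1,0,0,0],[0,-0.48,0,0,0,0],[0,-0.4,0.03,0,0,0]],
])

```text
time_s: 6.33
ee_pos: [0.5854, -0.0794, 0.0497]
eef_rot: [-3.138, -0.001, 2.329]
force: [-14.5, -12.9, 23.1]
grip_width: 0.0004
grip_force: 15.0
```

Call:
step_arm([
  [[0,0.1,0,0,0,0],[0,0.2,0,0,0,0]],
])

```text
time_s: 6.5
ee_pos: [0.5908, -0.0756, 0.0513]
eef_rot: [-3.139, 0.002, 2.329]
force: [-12.3, -13.0, 24.6]
grip_width: 0.0005
grip_force: 12.3
```

Call:
step_arm([
  [[0,0.1,0,0,0,0],[0,0.15,0,0,0,0]],
])

```text
time_s: 6.67
ee_pos: [0.5945, -0.0718, 0.0512]
eef_rot: [-3.141, 0.002, 2.329]
force: [-4.2, -4.2, 16.3]
grip_width: 0.0005
grip_force: 7.3
```

Call:
step_arm([
  [[0,0,-0.4,0,0,0],[0,-0.2,-0.5,0,0,0],[0,-0.35,-0.4,0,0,0],[0,-0.35,-0.1,0,0,0],[0,-0.35,0.0,0,0,0],[0,-0.25,0.0,0,0,0]],
])

```text
time_s: 7.17
ee_pos: [0.5874, -0.0778, 0.0501]
eef_rot: [-3.137, -0.0, 2.329]
force: [-23.0, -17.3, 29.1]
grip_width: 0.0005
grip_force: 17.7
```

Call:
step_arm([
  [[0,0.05,0,0,0,0],[0,0.1,0,0,0,0]],
])

```text
time_s: 7.33
ee_pos: [0.5891, -0.0764, 0.0506]
eef_rot: [-3.135, -0.0, 2.329]
force: [-27.4, -20.8, 30.7]
grip_width: 0.0004
grip_force: 16.7
```

Call:
step_arm([
  [[0,0.1,0,0,0,0],[0,0.15,0,0,0,0]],
])

```text
time_s: 7.5
ee_pos: [0.5941, -0.0721, 0.051]
eef_rot: [-3.14, 0.001, 2.329]
force: [-7.6, -6.2, 19.8]
grip_width: 0.0005
grip_force: 9.0
```

Call:
step_arm([
  [[0,0,-1,0,0,0],[0,-3,-2,0,0,0],[0,-3,-3,0,0,0],[0,-3,-3,0,0,0],[0,-3,-3,0,0,0]],
])

```text
time_s: 7.92
ee_pos: [0.5281, -0.1349, 0.1427]
eef_rot: [3.14, 0.003, 2.327]
force: [1.4, 0.1, -0.1]
grip_width: 0.0004
grip_force: 0.0
```

Run:
```python
from h import *
o=ctrl.get_obs();print(o["ee_pos"]);im=save("wrist","wrist3.png")
r=ctrl.place_of("worm_crown","wrist")
for x in r[:1]: print(x["confidence"],x["at"],atz("wrist",x["at"],.0545,o))
u,v=map(int,r[0]["at"]) if r else (400,220)
c=im[max(0,v-90):v+90,max(0,u-60):u+160]
cv2.imwrite("pics/crop3.png",cv2.resize(c,None,fx=3,fy=3)[:600,:800,::-1])
```

```text
[ 0.52814308 -0.13486752  0.14265042]
0.65 [428.3, 243.6] [ 0.59171507 -0.07527359  0.0545    ]
```

View pics/crop3.png

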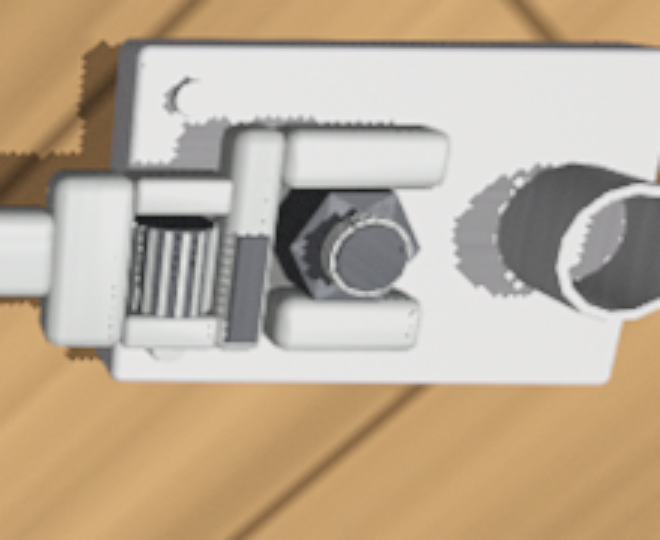

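Crop: both jaw faces now meet the nut's flats (nut centred at about (350,245) in the crop). The last stroke slid at over 30 N without rolling, so the worm has stalled and the jaws fit. Next I'll go beside the handle on its outer (−y) side.

```bash
python3 go.py .5193 -.1792 .030 133.5
python3 - <<'E'
from h import *
print("cup",atz("scene",(207,352),0))
E
```

```text
t 8.0167 pos [ 0.5288 -0.1327  0.1394] yaw 133.4189949196744 F [ 0.5 -0.3 -1.1]
units [-0.91 -1.3   3.65]
turn [ 0.   -0.   -0.01]
cup [ 0.53336318 -0.41740386  0.        ]
```

Call:
step_arm([
  [[-0.9,-1.3,0,0,0,0],[-0.9,-1.3,0,0,0,0],[-0.9,-1.3,1,0,0,0],[-0.9,-1.3,2,0,0,0],[-0.9,-1.3,3,0,0,0],[-0.9,-1.3,3.6,0,0,0],[-0.9,-1.3,3.6,0,0,0],[-0.9,-1.3,3.6,0,0,0]],
])

```text
time_s: 8.68
ee_pos: [0.5189, -0.178, 0.0306]
eef_rot: [-3.14, -0.003, 2.33]
force: [0.1, -0.2, 0.4]
grip_width: 0.0005
grip_force: 0.0
```

Call:
step_arm([
  [[0.1,0,0,0,0,0],[0.2,0,0,0,0,0],[0.3,0,0,0,0,0],[0.36,0,0,0,0,0],[0.36,0,0,0,0,0]],
])

```text
time_s: 9.1
ee_pos: [0.5121, -0.171, 0.033]
eef_rot: [3.141, 0.001, 2.33]
force: [0.4, -1.2, 0.6]
grip_width: 0.0007
grip_force: 0.8
```

Call:
step_arm([
  [[0.25,-0.02,0,0,0,0.42],[0.5,-0.04,0,0,0,0.83],[0.75,-0.04,0,0,0,1.25],[1.0,-0.03,0,0,0,1.67],[1.24,-0.01,0,0,0,2.08],[1.49,0.02,0,0,0,2.5]],
])

```text
time_s: 9.6
ee_pos: [0.4817, -0.1382, 0.0327]
eef_rot: [3.141, 0.001, 2.066]
force: [1.5, -1.3, 0.5]
grip_width: 0.0001
grip_force: 1.1
```

Call:
step_arm([
  [[0.25,-0.02,0,0,0,0.42],[0.5,-0.04,0,0,0,0.83],[0.75,-0.04,0,0,0,1.25],[1.0,-0.03,0,0,0,1.67],[1.24,-0.01,0,0,0,2.08],[1.49,0.02,0,0,0,2.5]],
])

```text
time_s: 10.1
ee_pos: [0.4609, -0.0986, 0.0327]
eef_rot: [3.141, 0.001, 1.804]
force: [1.0, -1.3, 0.5]
grip_width: 0.0003
grip_force: 1.1
```

Run:
```python
from h import *
o=ctrl.get_obs();print(o["ee_pos"],o["force"]);im=save("wrist","wrist4.png")
```

```text
[ 0.46094124 -0.098552    0.03269644] [ 1.03711669 -1.33898011  0.5035901 ]
```

View pics/wrist4.png

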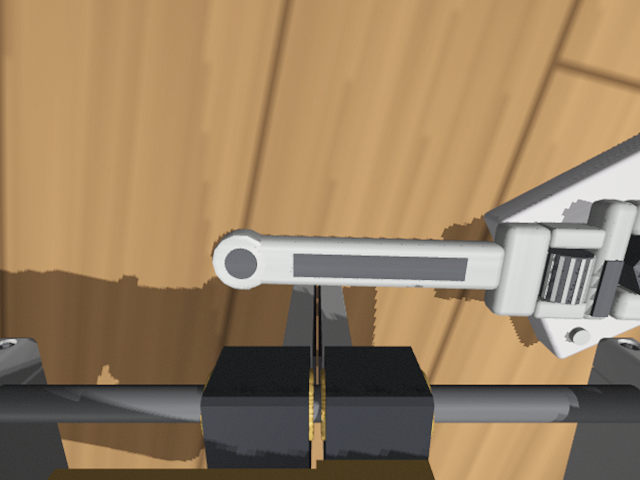

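Wrist view: fingertips at (316,290) touch the handle's side. The wrench is parallel to the tool, turned about 30° relative to the foot. One more 15–17°.

Call:
step_arm([
  [[0.25,-0.02,0,0,0,0.42],[0.5,-0.04,0,0,0,0.83],[0.75,-0.04,0,0,0,1.25],[1.0,-0.03,0,0,0,1.67],[1.24,-0.01,0,0,0,2.08],[1.49,0.02,0,0,0,2.5],[1.69,0.05,0,0,0,2.83],[1.69,0.05,0,0,0,2.83]],
])

```text
time_s: 10.82
ee_pos: [0.4505, -0.0485, 0.0325]
eef_rot: [3.141, -0.0, 1.51]
force: [0.4, -0.5, -0.0]
grip_width: 0.0004
grip_force: 0.1
```

Call:
step_arm([
  [[-0.5,0,0,0,0,0],[-1,0,0,0,0,0],[-1,0,-2,0,0,0],[-1,2,-3,0,0,0],[-1,3,-4,0,0,0],[-1,3,-4,0,0,0],[-1,3,-4,0,0,0]],
])

```text
time_s: 11.4
ee_pos: [0.5433, -0.0854, 0.1573]
eef_rot: [3.133, 0.001, 1.512]
force: [0.7, -0.2, 0.3]
grip_width: 0.0004
grip_force: 0.0
```

Run:
```python
from h import *
o=ctrl.get_obs();print(o["ee_pos"],np.degrees(o["eef_rot"]),o["force"]);im=save("wrist","wrist5.png")
```

```text
[ 0.54325484 -0.08536604  0.1572758 ] [1.79518862e+02 6.05319839e-02 8.66365562e+01] [ 0.71907776 -0.23643685  0.31835712]
```

View pics/wrist5.png

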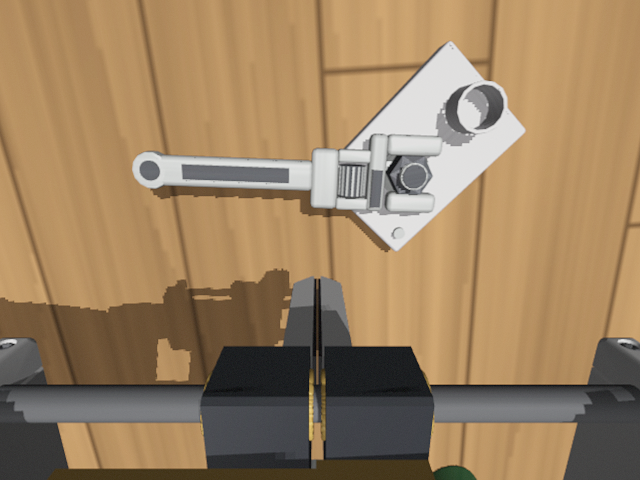

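Run:
```python
from h import *
im=cv2.imread("pics/wrist5.png");cv2.imwrite("pics/crop5.png",cv2.resize(im[115:235,320:460],None,fx=4,fy=4,interpolation=cv2.INTER_CUBIC))
o=ctrl.get_obs()
s=atz("wrist",(414,177),.059,o);r=atz("wrist",(149,169),.047,o)
print(s,r,np.degrees(np.arctan2(*(s-r)[1::-1])))
```

```text
[ 0.61748364 -0.03871092  0.059     ] [ 0.41242023 -0.02157428  0.047     ] -4.77696813342412
```

View pics/crop5.png

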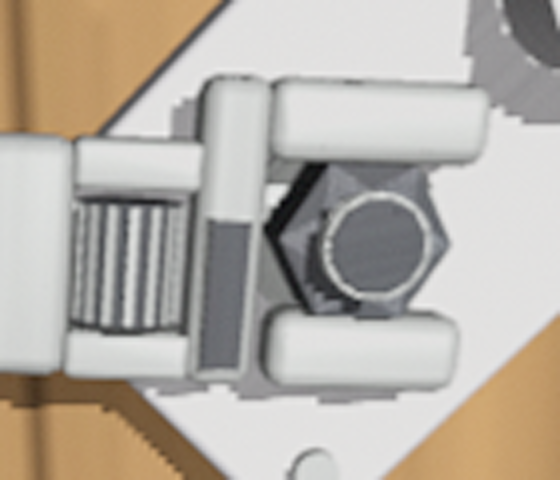

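Wrench and nut turned together: the hex corners point along the wrench with its flats on the jaws. The wrench went from 43.3° to −4.8°, about 48° clockwise. The arm is clear, so I'll hand in.

```bash
python3 -c "
from station import ctrl
print(ctrl.hand_in())"
```

```text
the job is handed in; nothing more can be done
None
```

I closed the jaws onto the nut and used the wrench to turn it about 48° clockwise, by camera measurement; the wrench was left in place, the arm never went near the bottle, and the job is handed in (no verdict was returned).

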